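# Wind the bell timer past its top mark and set it to the flag

### The arm

A 6-joint arm with a two-finger parallel gripper is mounted at the origin on the work surface. World frame = base frame: x ahead of the robot, y to its left, z up, the work surface at z = 0. Lengths are in m, angles in degrees, forces in N, time in s.
With the tool pointing down it reaches from about 0.3 to 0.75 m from the base axis. Payload 8.5 kg.
Tool frame: the origin (TCP) lies at the very end of the fingers, on their centre line; the grasp point (between the pads) lies 19 mm behind it; z points along the fingers, y is the line along which they close (so a half turn about z gives the same grasp; the last joint's range is limited). The gripper opens to 85 mm and grips with 20 to 120 N. Pads are 22 mm wide; open, the fingers measure 114 mm over their backs; the gripper's body (76 mm by 85 mm) begins 54 mm behind the grasp point. The pads swing forward as they close: fully open they stand 13 mm farther back than shut.
Start: joints at [54.013, 21.807, 74.336, -0, 83.858, -12.336], TCP at [0.221, 0.504, 0.199] pointing down, gripper open.
Joint ranges: [-178.18, 178.18], [-50.72, 133.34], [12.68, 142.11], [-81.47, 261.47], [9.98, 163.14], [-165.26, 165.26]. Speed limits (degrees/s): [136.94, 136.94, 180, 180, 180, 180].

### API

Orientations are given as a 3x3 rotation matrix whose columns are the frame's x, y, z axes.
In Python, from rig import observe, cams, ticket gives the robot as it stands.
- The arm moves only by the tool move_arm, never from a script. Its arguments are lists of equal length, an entry for each row: "jaw": the finger opening in cm, from 0 to 8.54; "dp": the shift along the tool's x, y, z in cm, a list of three; "turn": the turn, a rotation vector about the tool's x, y, z in rad, a list of three. In form: {"jaw": [jaw, ...], "dp": [[tx, ty, tz], ...], "turn": [[wx, wy, wz], ...]}. A call has 1 to 12 rows; each row shifts and turns the commanded pose from where the row before left it, along the tool's axes as they then stand; what a row does not reach is not made up. A row lasts 1/12 s, in which the tool goes at most 41.7 mm and 7.16 degrees, less where a joint would pass 70% of its speed; a pose out of reach is approached as far as the arm can. A call is refused whole if a number of a shift passes 4.17 or a number of a turn 0.125, either way. A call with a gripper value outside its range is refused whole. The fingers move at their own pace and stop on an object; "force" is the grip in N (left out, the last holds). Time passes only in rows, so rows that do not move let the fingers close. It gives the time, the measured TCP pose, the force, the opening and the grip force at its end, in the units of the state.
- observe(): the state, without advancing time (a new reading comes with each control period).
- cams.get_image(name): name is "side" or "top"; returns (picture, depth): 480x640x3 uint8, red, green, blue; 480x640 float32, m along the optical axis (not along the pixel's ray), 0 where there is no reading.
- cams.calibration(name): a dict with "vertical_fov" (degrees; the focal length in pixels is half the picture's height over the tangent of half this angle, whatever the lens; pixels are square), "cx", "cy" (the principal point, pixels), "view" (4x4, takes a point from world to camera coordinates). Camera axes: x right, y up, looking along -z (the intrinsics and any distortion apply to the point x, -y, -z); pixel columns grow to the right and rows downward; lengths in m; the calibration is good to about 2 mm. A picture is of the moment at which its call begins. calibration takes no time and is no camera call.
- ticket.close_job(): hands the job in; it is judged then, once.
Trained networks look in the newest picture that a camera, given by its name, has taken for a name from the list of things; names that differ only in an ending like _2 or _b are one class to them, and where a whole thing is asked for, a point or a joint stands for the part that bears it (a point fixed in the world has none). Each returns a list of dicts, best first, with "p" (0 to 1); they miss things now and then, are a little off and sometimes report something else, mostly with a low value. They report only what shows in the picture. A call takes as long as a camera call. They do not tell look-alikes from the thing itself.
- cams.spot_in(camera, query): "box" ([centre column, centre row, width, height] as shares, 0 to 1, of the picture: columns of its width, rows of its height, round what is visible of it).
- cams.outline_of(camera, query): "mask" (480x640 bool, what is visible of it) and "box" ([centre column, centre row, width, height] as shares, 0 to 1, of the picture: columns of its width, rows of its height, round what is visible of it).
- cams.mark_of(camera, query): "location" ([column, row] as shares, 0 to 1, of the picture: columns of its width, rows of its height: a listed point, or the origin of a listed thing).
The state is a dict: "time_s": time; "q": joint angles; "qvel": joint speeds; "joint_efforts": joint torques, N m; "position": TCP position; "tool_rot": TCP orientation; "ft_force": force on the tool from outside, world axes, zero at the start; "wrist_torque": the same for the moment, N m; "grip_width": finger opening in m; "gripper_force": force on a finger pad.
Only numpy, scipy, OpenCV 4.12 (cv2) and the standard library are available. Lean on these libraries where they do the work, as an engineer would, in place of code of your own. Each camera call takes 0.05 s, during which the arm holds its last target. There are 200 camera calls.

### The job

Set the clockwork bell timer at the taps for the next stein chill: twist its dial clockwise until the white pointer is past the red top mark, so that the spring is wound, then turn it back down until the pointer stands at the yellow flag, and let go. Do not shift the flag, and leave the steins, growler and other things on the counter where they are.

Things in the scene. Friction and masses are not known exactly. Their poses are not given: they have to be found in the camera images.
- timer: Bell timer: a low green box fixed to the counter, 45 mm high, from 69 mm on the -x side to 121 mm on the +x side of its origin and 70 mm to either side in y. Origin on the counter, on the dial's vertical axis, z up. On top a white scale plate, radius 63 mm, top 47 mm above the counter. Its zero tick lies 1.2 rad counter-clockwise (from above) of the box's +x; black ticks run clockwise from it.
- top_mark (a point): Middle of the red top mark (minute 10) on the white scale plate, a broad red tick 20 mm long, 50 mm from the dial's axis, 48 mm above the counter. Fixed to the timer.
- gong_top (a point): Top of the timer's small brass gong, radius 20 mm, 94 mm from the dial's axis on the box's +x end, 61 mm above the counter. Fixed; not to be used.
- dial (a joint): Angle of the dial in rad: 0 at the zero tick, growing clockwise seen from above, 0.22 per minute; the red top mark is at 2.2, a hard stop at 2.55. It starts between 0 and 0.4. It stays where it is left (friction about 0.05 N m, no spring-back).
- dial_grip (a point): Point on the dial's axis inside its black grip bar, 73 mm above the counter; turns with the dial; x axis along the bar to the pointer, z up. The bar stands on a black disc (radius 36 mm, top 50 mm above the counter); it is 56 mm long, 14 mm thick, top 84 mm above the counter. The pointer is the white stripe on the +x half of bar and disc. Pinch the bar across its 14 mm from above.
- flag (a joint): Angle of the yellow flag round the same axis in rad, with the same zero and direction as the dial's; somewhere from 0.9 to 1.7. It is stiff (0.6 N m) and must not be shifted.
- flag_tip (a point): Middle of the yellow flag, a T-shaped tab 19 mm long and 18 mm wide lying flat on the scale plate's rim, 56 mm from the dial's axis and 49 mm above the counter; its x axis points away from the dial's axis, so it is parallel to dial_grip's x axis when the dial is set right.
- stein_a: Thick glass stein, radius 44 mm, 150 mm high, handle on its +y side; origin under its centre. A bystander.
- stein_b: The other glass stein, the same. A bystander.
- growler: Amber glass growler bottle, radius 55 mm, 240 mm high; origin under its centre. A bystander.
- stopper: Green glass growler stopper standing on its head, radius 24 mm, 45 mm high; origin under its centre. A bystander.
- bell: Brass service bell, radius 40 mm, 56 mm high; origin under its centre. A bystander.
- opener: Black cast-iron bottle opener lying flat along its x, 157 mm long, 10 mm thick; origin under its middle. A bystander.
- coasters: Stack of cork coasters, radius 47 mm, 20 mm high; origin under its centre. A bystander.
There are look-alikes about, which are no part of the job. What is shaped like the timer but pink is not meant.

How it is judged (in metres and radians):
On the way:
1. the dial's pointer is past the red top mark (value of joint dial above 2.2 rad), for 0.1 s.
At the end, for the whole second after the job is handed in: After having been past the red top mark, the dial stands still with its pointer at the yellow flag, within half a minute (0.11 rad) either way (angle between the x axis of dial_grip and the x axis of flag_tip, either way round below 0.11 rad and velocity of joint dial between -0.03 and 0.03 rad/s); the robot touches nothing.
It fails at once if the yellow flag is shifted by more than 4 mm (distance of flag_tip from where it was at the start of the episode above 0.004 m).
It fails at once if a stein, the growler, the stopper, the bell, the opener or the coasters are shifted by more than 25 mm or toppled (distance of any of stein_a, stein_b, growler, stopper, bell, opener, coasters from where it was at the start of the episode above 0.025 m or angle between any of stein_a, stein_b, growler, stopper, bell, opener, coasters's own z axis and vertical above 0.4 rad).
It also fails if it takes over 50 s, if anything falls off the work surface, if the arm or the gripper's body presses on something with over 40 N, if the wrist force passes 120 N, or if a joint passes its speed limit or range.

## Working session

There is one attempt and no reset: what is moved stays moved. The work goes in short steps, Python scripts to look and compute and a tool call to move; the robot and the scene stay as the last step left them, time stands still between calls to the robot, and variables do not carry over. Pictures are saved under pics/ and viewed, at most 10 in all, crops included, and the job is handed in when it is done.

Besides the shell and the picture viewer there is one more tool, called as name(argument=value, ...) on one line, values as JSON. move_arm: Moves the arm, as the interface text tells. Its arguments: {"type":"object","properties":{"jaw":{"type":"array","items":{"type":"number"}},"dp":{"type":"array","items":{"type":"array","items":{"type":"number"}}},"turn":{"type":"array","items":{"type":"array","items":{"type":"number"}}},"force":{"type":"number"}},"required":["jaw","dp","turn"]}

```bash
mkdir -p pics; cat > h.py <<'E'
import numpy as np, cv2
from rig import observe, cams, ticket
def cal(n):
    c=cams.calibration(n); f=240/np.tan(np.radians(c["vertical_fov"])/2); return c,f
def ray(n,u,v):
    c,f=cal(n); V=np.array(c["view"]); d=np.array([(u-c["cx"])/f,-(v-c["cy"])/f,-1.]); R=V[:3,:3]
    return -R.T@V[:3,3], R.T@d
def atz(n,u,v,z):
    o,d=ray(n,u,v); return o+d*(z-o[2])/d[2]
def proj(n,p):
    c,f=cal(n); V=np.array(c["view"]); q=V[:3,:3]@np.array(p)+V[:3,3]; return c["cx"]+f*q[0]/-q[2], c["cy"]-f*q[1]/-q[2]
E
python3 - <<'E'
from h import *
for n in("top","side"):
    im,d=cams.get_image(n); cv2.imwrite(f"pics/{n}0.png",im[:,:,::-1])
    print({k:(v if k!="view" else np.round(v,3).tolist()) for k,v in cams.calibration(n).items()})
    for q in("timer","dial_grip","flag_tip","top_mark","gong_top"):
        for r in cams.mark_of(n,q)[:3]:
            u,v=r["location"][0]*640,r["location"][1]*480
            z={"timer":0,"dial_grip":.073,"flag_tip":.049,"top_mark":.048,"gong_top":.061}[q]
            print(n,q,round(r["p"],2),round(u),round(v),atz(n,u,v,z).round(3))
E
```

```text
{'vertical_fov': 51.43780815487605, 'cx': 323.47894169038057, 'cy': 239.79788684135255, 'view': [[0.002, -1.0, -0.006, 0.006], [0.998, 0.001, 0.069, -0.513], [-0.069, -0.006, 0.998, -1.249], [0.0, 0.0, 0.0, 1.0]]}
top timer 0.94 417 331 [ 0.281 -0.23   0.   ]
top timer 0.83 374 230 [ 0.54  -0.124  0.   ]
top timer 0.68 208 167 [0.704 0.307 0.   ]
top dial_grip 0.88 383 224 [ 0.549 -0.138  0.073]
top dial_grip 0.71 422 338 [ 0.274 -0.229  0.073]
top dial_grip 0.65 338 138 [ 0.761 -0.03   0.073]
top flag_tip 0.57 385 205 [ 0.598 -0.146  0.049]
top flag_tip 0.45 406 321 [ 0.312 -0.195  0.049]
top flag_tip 0.32 432 165 [ 0.698 -0.265  0.049]
top top_mark 0.95 399 225 [ 0.547 -0.182  0.048]
top top_mark 0.72 188 280 [0.412 0.341 0.048]
top top_mark 0.64 438 331 [ 0.288 -0.275  0.048]
top gong_top 0.88 391 195 [ 0.622 -0.161  0.061]
top gong_top 0.67 434 299 [ 0.365 -0.264  0.061]
{'vertical_fov': 57.30870818428358, 'cx': 319.80704488362454, 'cy': 240.48220434801704, 'view': [[0.763, -0.647, 0.019, -0.416], [0.395, 0.488, 0.778, -0.257], [-0.513, -0.586, 0.627, -0.822], [0.0, 0.0, 0.0, 1.0]]}
side timer 0.92 290 377 [ 0.279 -0.227 -0.   ]
side timer 0.65 354 284 [ 0.545 -0.124  0.   ]
side dial_grip 0.83 359 261 [ 0.55  -0.127  0.073]
side dial_grip 0.57 289 353 [ 0.28  -0.227  0.073]
side flag_tip 0.52 378 263 [ 0.598 -0.143  0.049]
side flag_tip 0.4 287 339 [ 0.305 -0.183  0.049]
side top_mark 0.57 308 379 [ 0.281 -0.277  0.048]
side gong_top 0.89 393 254 [ 0.638 -0.152  0.061]
side gong_top 0.88 337 344 [ 0.365 -0.261  0.061]
```

View pics/top0.png

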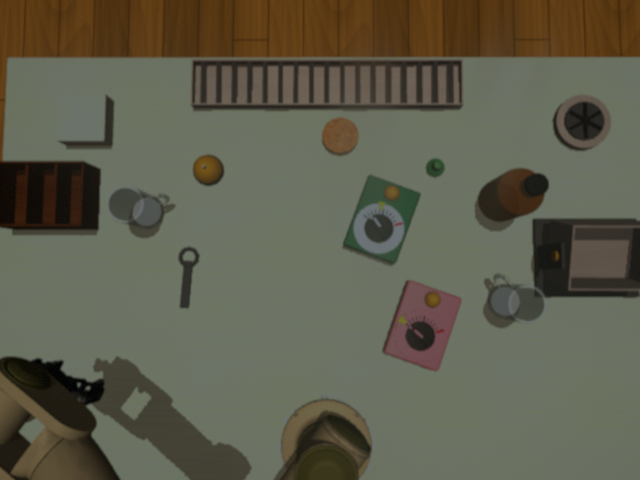

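View pics/side0.png

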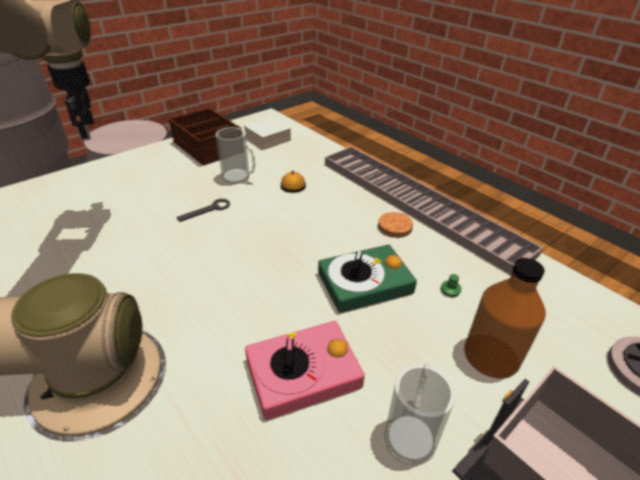

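The green timer is at top px (379,228), with its gong at (392,193), flag at about (381,206) and red mark at (397,224). The pink one at (420,335) is the decoy. I'll enlarge the green one to measure it.

```bash
python3 - <<'E'
from h import *
a=cv2.imread("pics/top0.png")[170:270,335:430]; b=cv2.imread("pics/side0.png")[235:315,310:420]
a=cv2.resize(a,(400,421),interpolation=cv2.INTER_CUBIC);b=cv2.resize(b,(400,291),interpolation=cv2.INTER_CUBIC)
a=cv2.convertScaleAbs(a,alpha=1.6)
o=np.zeros((421,800,3),np.uint8);o[:,:400]=a;o[:291,400:]=b
cv2.imwrite("pics/crop.png",o)
import numpy as np
for n,k in(("top",.047),("side",.047)):
    im=cv2.imread(f"pics/{n}0.png"); hsv=cv2.cvtColor(im,cv2.COLOR_BGR2HSV)
    w=(335,430,170,270) if n=="top" else (310,420,235,315)
    s=hsv[w[2]:w[3],w[0]:w[1]].astype(int); H,S,V=s[...,0],s[...,1],s[...,2]
    Y,X=np.mgrid[w[2]:w[3],w[0]:w[1]]
    for nm,m,z in(("green",(H>55)&(H<90)&(S>120),.045),("red",((H<6)|(H>172))&(S>100),.048),("yellow",(H>22)&(H<36)&(S>100),.049),("gong",(H>8)&(H<20)&(S>130),.061)):
        if m.sum()>2:
            u,v=X[m].mean(),Y[m].mean(); print(n,nm,m.sum(),u.round(1),v.round(1),atz(n,u,v,z).round(4))
E
```

```text
top red 7 398.4 223.4 [ 0.5517 -0.1799  0.048 ]
top yellow 38 386.5 198.8 [ 0.6131 -0.1506  0.049 ]
top gong 83 391.6 192.8 [ 0.6262 -0.1619  0.061 ]
side green 137 368.1 293.9 [ 0.5141 -0.1954  0.045 ]
side red 13 364.2 275.5 [ 0.5457 -0.1513  0.048 ]
side yellow 55 380.9 261.7 [ 0.6079 -0.1435  0.049 ]
side gong 170 393.0 259.3 [ 0.6245 -0.1641  0.061 ]
```

View pics/crop.png

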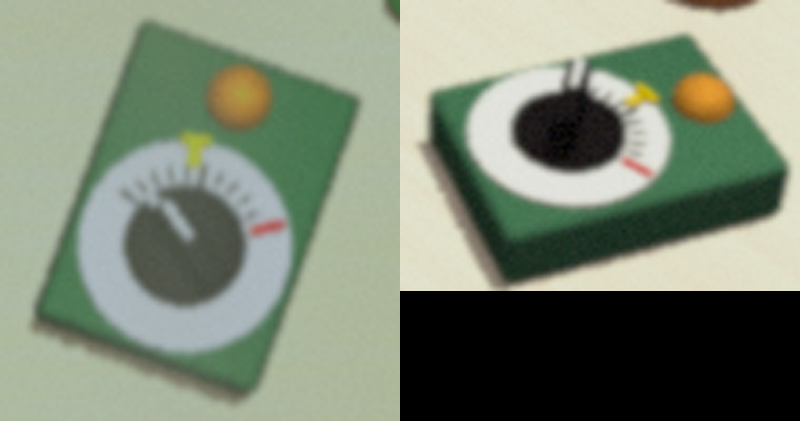

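```bash
python3 - <<'E'
from h import *
T=lambda x,y,z: atz("top",335+(x+.5)/4.21-.5,170+(y+.5)/4.21-.5,z)
c=T(185,246,.047);print("c",c, "disc",T(185,246,.05))
cor=[T(*p,.045) for p in((147,22),(359,100),(250,390),(38,312))]
m=np.mean(cor,0); 
S=lambda x,y,z: atz("side",310+(x+.5)/3.636-.5,235+(y+.5)/3.636-.5,z)
cs=[S(*p,.045) for p in((432,95),(688,36),(786,167),(510,240))] 
cs=[S(p[0]-400,p[1],.045) for p in((432,95),(688,36),(786,167),(510,240))]
for C,order in((cor,(0,1,2,3)),(cs,(1,2,3,0))):
    a,b,d,e=[C[i] for i in order]; ax=(a+b)/2-(d+e)/2; y=np.arctan2(ax[1],ax[0]); M=np.mean(C,0)
    print("yaw",np.degrees(y),np.linalg.norm(ax),np.linalg.norm(a-b),"dial",M-.026*np.array([np.cos(y),np.sin(y),0]))
print("side centre",S(168,134,.047))
ang=lambda p,q:np.degrees(np.arctan2(p[1]-q[1],p[0]-q[0]))
for n,p in(("flag",T(196,150,.049)),("red",T(267,228,.048)),("gong",T(239,97,.061)),("pointer outer",T(163,204,.084)),("ptr",T(190,238,.084)),("zero tick",T(127,195,.047))):
    print(n,p.round(4),ang(p,c).round(1),np.linalg.norm((p-c)[:2]).round(4))
for n,p in(("flag",S(241,97,.049)),("red",S(236,166,.048)),("gong",S(302,97,.061))):
    print("side",n,p.round(4),ang(p,S(168,134,.047)).round(1))
print(observe()["position"],observe()["tool_rot"])
E
```

```text
c [ 0.54016964 -0.13064653  0.047     ] disc [ 0.53989029 -0.13033278  0.05      ]
yaw -20.80471026212845 0.1846981897390047 0.13402298788526942 dial [ 0.54027127 -0.12980302  0.045     ]
yaw -19.93747237407078 0.1831046956361917 0.13299851187441059 dial [ 0.53878699 -0.13144083  0.045     ]
side centre [ 0.54109202 -0.12945117  0.047     ]
flag [ 0.597  -0.1373  0.049 ] -6.7 0.0572
red [ 0.5508 -0.179   0.048 ] -77.6 0.0495
gong [ 0.6266 -0.1614  0.061 ] -19.6 0.0917
pointer outer [ 0.5609 -0.1143  0.084 ] 38.2 0.0264
ptr [ 0.5413 -0.1297  0.084 ] 40.3 0.0015
zero tick [ 0.5704 -0.0966  0.047 ] 48.4 0.0456
side flag [ 0.5998 -0.1354  0.049 ] -5.8
side red [ 0.5526 -0.1769  0.048 ] -76.4
side gong [ 0.6189 -0.1683  0.061 ] -26.5
[0.22063096 0.50378192 0.1987135 ] [[-9.15999467e-01  4.01179479e-01 -3.06662173e-05]
 [ 4.01179479e-01  9.15999468e-01  1.37834536e-05]
 [ 3.36198775e-05  3.22979081e-07 -9.99999999e-01]]
```

move_arm(jaw=[6, 6, 6, 6, 6, 6, 6, 6, 6, 6, 6, 6], dp=[[-2.73, -2.26, 0], [-2.73, -2.26, 0], [-2.73, -2.26, 0], [-2.73, -2.26, 0], [-2.73, -2.26, 0], [-2.73, -2.26, 0], [-2.73, -2.26, 0], [-2.73, -2.26, 0], [-2.73, -2.26, 0], [-2.73, -2.26, 0], [-2.73, -2.26, 0], [-2.73, -2.26, 0]], turn=[[0, 0, 0], [0, 0, 0], [0, 0, 0], [0, 0, 0], [0, 0, 0], [0, 0, 0], [0, 0, 0], [0, 0, 0], [0, 0, 0], [0, 0, 0], [0, 0, 0], [0, 0, 0]], force=40)

```text
time_s: 1.6
position: [0.4124, 0.1222, 0.199]
tool_rot: [[-0.916, 0.401, 0.001], [0.401, 0.916, 0.0], [-0.001, 0.0, -1.0]]
ft_force: [0.6, 1.1, -0.7]
grip_width: 0.0597
gripper_force: 0.0
```

move_arm(jaw=[6, 6, 6, 6, 6, 6, 6, 6], dp=[[-2.73, -2.26, 0], [-2.73, -2.26, 0], [-2.73, -2.26, 0], [-2.73, -2.26, 0], [-2.73, -2.26, 0], [-2.73, -2.26, 0], [-2.73, -2.26, 0], [-2.73, -2.26, 0]], turn=[[0, 0, 0], [0, 0, 0], [0, 0, 0], [0, 0, 0], [0, 0, 0], [0, 0, 0], [0, 0, 0], [0, 0, 0]])

```text
time_s: 2.27
position: [0.5399, -0.1311, 0.1988]
tool_rot: [[-0.916, 0.401, 0.0], [0.401, 0.916, -0.0], [-0.0, 0.0, -1.0]]
ft_force: [0.3, -0.0, -0.0]
grip_width: 0.0599
gripper_force: 0.0
```

move_arm(jaw=[6, 6, 6, 6, 6, 6, 6, 6, 6, 6, 6, 6], dp=[[0, 0, 0], [0, 0, 0], [0, 0, 0], [0, 0, 0], [0, 0, 0], [0, 0, 0], [0, 0, 0], [0, 0, 0], [0, 0, 0], [0, 0, 0], [0, 0, 0], [0, 0, 0]], turn=[[0, 0, -0.11], [0, 0, -0.11], [0, 0, -0.11], [0, 0, -0.11], [0, 0, -0.11], [0, 0, -0.11], [0, 0, -0.11], [0, 0, -0.11], [0, 0, -0.11], [0, 0, -0.11], [0, 0, 0], [0, 0, 0]])

```text
time_s: 3.27
position: [0.5394, -0.1293, 0.1987]
tool_rot: [[-0.775, -0.632, -0.0], [-0.632, 0.775, -0.0], [0.0, -0.0, -1.0]]
ft_force: [0.3, 0.8, 0.8]
grip_width: 0.0599
gripper_force: 0.0
```

```bash
cat > s.py <<'E'
from h import *
s=observe();R=np.array(s["tool_rot"]);p=np.array(s["position"])
print(s["time_s"],p.round(4),"yang",np.degrees(np.arctan2(R[1,1],R[0,1])).round(2),"tilt",R[:,2].round(4),"q",np.round(s["q"],1),"F",np.round(s["ft_force"],1),"T",np.round(s["wrist_torque"],2),"w",s["grip_width"],s["gripper_force"])
print("cm in tool to axis",(R.T@(np.array([.5400,-.1302,p[2]])-p)*100).round(2))
E
python3 s.py
```

```text
3.2667 [ 0.5394 -0.1293  0.1987] yang 129.18 tilt [-0. -0. -1.] q [ -25.7   22.3   73.6   -0.    84.1 -154.9] F [0.3 0.8 0.8] T [-0.01  0.03  0.01] w 0.059852138977451314 0.0
cm in tool to axis [ 0.01 -0.11  0.  ]
```

move_arm(jaw=[4.5, 4.5, 4.5, 4.5, 4.5, 4.5, 4.5, 4.5, 4.5, 4.5, 4.5, 4.5], dp=[[0, -0.1, 2], [0, 0, 2], [0, 0, 2], [0, 0, 2], [0, 0, 2], [0, 0, 1.5], [0, 0, 1], [0, 0, 0.7], [0, 0, 0.5], [0, 0, 0.5], [0, 0, 0], [0, 0, 0]], turn=[[0, 0, 0], [0, 0, 0], [0, 0, 0], [0, 0, 0], [0, 0, 0], [0, 0, 0], [0, 0, 0], [0, 0, 0], [0, 0, 0], [0, 0, 0], [0, 0, 0], [0, 0, 0]])

```text
time_s: 4.27
position: [0.5403, -0.1301, 0.0571]
tool_rot: [[-0.773, -0.634, 0.001], [-0.634, 0.773, -0.0], [-0.0, -0.001, -1.0]]
ft_force: [-0.6, -0.7, 0.2]
grip_width: 0.0449
gripper_force: 0.0
```

```bash
python3 s.py; python3 - <<'E'
from h import *
im,d=cams.get_image("side"); cv2.imwrite("pics/s1.png",cv2.resize(im[180:330,250:450,::-1],(800,600),interpolation=cv2.INTER_CUBIC))
E
```

```text
4.2667 [ 0.5403 -0.1301  0.0571] yang 129.36 tilt [ 5.e-04 -3.e-04 -1.e+00] q [ -25.7   30.5   85.4    0.    64.1 -155.1] F [-0.6 -0.7  0.2] T [-0.01  0.03  0.01] w 0.04493094497599844 0.0
cm in tool to axis [ 0.03  0.01 -0.  ]
```

View pics/s1.png

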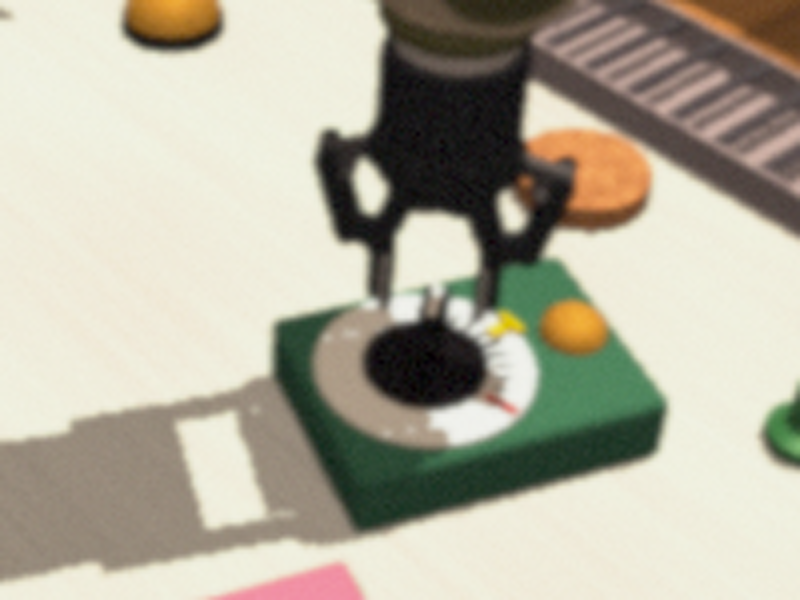

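The fingers straddle the bar, at crop px (380,300) and (490,305), clear of the flag at (507,325). I'll check the projected axis, since the fingers look far back.

```bash
python3 - <<'E'
from h import *
f=lambda p:[round((a-b)*4) for a,b in zip(proj("side",p),(250,180))]
c=np.array([.54,-.1302]);y=np.array([-.634,.773]);x=np.array([.773,.634])
print("tcp",f([*c,.057]),"pads",f([*(c+.0225*y),.057]),f([*(c-.0225*y),.057]),"bar top mid",f([*c,.084]),"bar end",f([*(c+.028*x),.084]),f([*(c-.028*x),.084]),"disc",f([*c,.05]))
E
```

```text
tcp [424, 354] pads [384, 349] [464, 360] bar top mid [428, 318] bar end [433, 286] [422, 352] disc [423, 364]
```

```bash
python3 - <<'E'
from h import *
im,d=cams.get_image("side"); c,f=cal("side"); V=np.array(c["view"]); Vi=np.linalg.inv(V)
def P(u,v):
    z=d[v,u]; return (Vi@np.array([(u-c["cx"])/f*z,-(v-c["cy"])/f*z,-z,1]))[:3]
for uc in (380,435,488):
    for vc in range(240,372,12):
        u,v=250+uc//4,180+vc//4; print(uc,vc,P(u,v).round(3),im[v,u])
E
```

```text
380 240 [ 0.513 -0.116  0.144] [25 24 22]
380 252 [ 0.513 -0.117  0.137] [39 36 33]
380 264 [ 0.515 -0.115  0.126] [75 67 62]
380 276 [ 0.514 -0.116  0.119] [73 68 62]
380 288 [ 0.516 -0.116  0.109] [76 69 64]
380 300 [ 0.517 -0.115  0.1  ] [116 112 105]
380 312 [ 0.554 -0.08   0.047] [166 149 132]
380 324 [ 0.546 -0.088  0.048] [156 141 127]
380 336 [ 0.536 -0.098  0.051] [38 35 31]
380 348 [ 0.531 -0.105  0.049] [ 9 10 12]
380 360 [ 0.521 -0.115  0.053] [21 17 21]
435 240 [ 0.666 -0.012  0.002] [239 237 220]
435 252 [ 0.659 -0.02   0.   ] [239 240 224]
435 264 [ 0.648 -0.031  0.003] [241 241 225]
435 276 [ 0.64  -0.039  0.002] [237 238 221]
435 288 [ 0.558 -0.115  0.087] [206 207 196]
435 300 [ 0.552 -0.122  0.085] [154 140 121]
435 312 [ 0.543 -0.131  0.087] [119 107  94]
435 324 [ 0.537 -0.137  0.086] [17 16 14]
435 336 [ 0.531 -0.143  0.085] [15 15 17]
435 348 [ 0.528 -0.146  0.08 ] [24 17 15]
435 360 [ 0.534 -0.142  0.064] [ 8 11  9]
488 240 [ 0.549 -0.159  0.153] [29 23 22]
488 252 [ 0.549 -0.16   0.145] [27 27 27]
488 264 [ 0.549 -0.161  0.138] [35 34 29]
488 276 [ 0.554 -0.157  0.124] [55 52 47]
488 288 [ 0.555 -0.158  0.116] [47 47 41]
488 300 [ 0.555 -0.158  0.108] [42 41 38]
488 312 [ 0.602 -0.121  0.048] [180 183 173]
488 324 [ 0.594 -0.128  0.048] [236 231 185]
488 336 [ 0.586 -0.136  0.049] [203 195 163]
488 348 [ 0.579 -0.143  0.049] [190 191 181]
488 360 [ 0.571 -0.151  0.05 ] [181 180 175]
```

The depth says the fingertips end at z≈0.10, though the reported TCP is at 0.057. I'll go down a safe 6 mm and look at the finger point cloud.

move_arm(jaw=[4.5, 4.5, 4.5, 4.5], dp=[[0, 0, 0.3], [0, 0, 0.3], [0, 0, 0], [0, 0, 0]], turn=[[0, 0, 0], [0, 0, 0], [0, 0, 0], [0, 0, 0]])

```text
time_s: 4.7
position: [0.54, -0.13, 0.0506]
tool_rot: [[-0.773, -0.634, -0.0], [-0.634, 0.773, 0.0], [0.0, 0.0, -1.0]]
ft_force: [-0.6, -0.0, 0.0]
grip_width: 0.0451
gripper_force: 0.0
```

```bash
cat > tip.py <<'E'
from h import *
s=observe();p=np.array(s["position"]);R=np.array(s["tool_rot"])
for n in("side","top"):
    im,d=cams.get_image(n); c,f=cal(n); Vi=np.linalg.inv(np.array(c["view"]))
    v,u=np.mgrid[:480,:640]; P=np.stack([(u-c["cx"])/f*d,-(v-c["cy"])/f*d,-d,np.ones_like(d)],-1)@Vi.T
    L=(P[...,:3]-p)@R; ok=(d>0)&(abs(L[...,0])<.02)&(abs(L[...,1])<.07)
    for lo,hi in((-.06,-.015),(-.012,.012),(.015,.06)):
        m=ok&(L[...,1]>lo)&(L[...,1]<hi)&(P[...,2]>.056)
        z=np.sort(P[...,2][m]); print(n,lo,hi,m.sum(),z[:12:2].round(3),z[m.sum()//4:m.sum()//4+1], np.median(L[...,1][m]) if m.any() else 0)
E
python3 s.py; python3 tip.py
```

```text
4.7 [ 0.54   -0.13    0.0506] yang 129.37 tilt [-4.e-04  1.e-04 -1.e+00] q [ -25.8   31.    85.8   -0.    63.2 -155.1] F [-0.6 -0.   0. ] T [-0.01  0.03 -0.04] w 0.04509721194003195 0.0
cm in tool to axis [ 0.01 -0.02 -0.  ]
side -0.06 -0.015 752 [0.089 0.091 0.094 0.094 0.095 0.097] [0.14421879] -0.032840810924883446
side -0.012 0.012 351 [0.057 0.058 0.062 0.065 0.067 0.071] [0.08661372] -0.0005359608239193321
side 0.015 0.06 700 [0.088 0.088 0.092 0.093 0.094 0.096] [0.14200561] 0.03369686168106717
top -0.06 -0.015 288 [0.35  0.354 0.354 0.357 0.358 0.359] [0.36938653] -0.028328034110456677
top -0.012 0.012 290 [0.377 0.378 0.379 0.38  0.38  0.38 ] [0.38200556] 0.000153493134311823
top 0.015 0.06 531 [0.131 0.135 0.15  0.154 0.186 0.192] [0.35300942] 0.03391452648062705
```

move_arm(jaw=[4.5, 4.5, 4.5, 4.5, 4.5, 4.5], dp=[[0, 0, 0.2], [0, 0, 0.2], [0, 0, 0.2], [0, 0, 0.2], [0, 0, 0.2], [0, 0, 0]], turn=[[0, 0, 0], [0, 0, 0], [0, 0, 0], [0, 0, 0], [0, 0, 0], [0, 0, 0]])

```text
time_s: 5.3
position: [0.5398, -0.13, 0.0402]
tool_rot: [[-0.773, -0.634, -0.001], [-0.634, 0.773, 0.0], [0.0, 0.001, -1.0]]
ft_force: [0.4, 0.5, -0.4]
grip_width: 0.0452
gripper_force: 0.0
```

```bash
python3 s.py; python3 tip.py
```

```text
5.3 [ 0.5398 -0.13    0.0402] yang 129.37 tilt [-8.e-04  4.e-04 -1.e+00] q [ -25.8   31.7   86.5   -0.    61.8 -155.1] F [ 0.4  0.5 -0.4] T [0.01 0.   0.02] w 0.04515830359489722 0.0
cm in tool to axis [ 0.   -0.03 -0.  ]
side -0.06 -0.015 729 [0.08  0.082 0.083 0.085 0.086 0.087] [0.13460492] -0.03295574064425461
side -0.012 0.012 346 [0.057 0.06  0.062 0.064 0.069 0.072] [0.0866194] -0.0005856320073041976
side 0.015 0.06 673 [0.079 0.081 0.082 0.084 0.084 0.085] [0.13192068] 0.033675395019962535
top -0.06 -0.015 280 [0.331 0.344 0.346 0.347 0.348 0.348] [0.35936037] -0.02865120927184174
top -0.012 0.012 280 [0.367 0.368 0.369 0.369 0.369 0.369] [0.37178656] 0.00011813764931310243
top 0.015 0.06 504 [0.122 0.126 0.142 0.184 0.185 0.186] [0.34506852] 0.03378193362750954
```

No contact at a reported z of 0.040, so the tool-length offset is real: the true tip is about 39 mm higher. I'll go down 1.6 cm more and close.

move_arm(jaw=[4.5, 4.5, 4.5, 4.5, 4.5, 4.5, 4.5, 4.5, 4.5, 3, 3, 3], dp=[[0, 0, 0.2], [0, 0, 0.2], [0, 0, 0.2], [0, 0, 0.2], [0, 0, 0.2], [0, 0, 0.2], [0, 0, 0.2], [0, 0, 0.2], [0, 0, 0], [0, 0, 0], [0, 0, 0], [0, 0, 0]], turn=[[0, 0, 0], [0, 0, 0], [0, 0, 0], [0, 0, 0], [0, 0, 0], [0, 0, 0], [0, 0, 0], [0, 0, 0], [0, 0, 0], [0, 0, 0], [0, 0, 0], [0, 0, 0]])

```text
time_s: 6.4
position: [0.5402, -0.1301, 0.0248]
tool_rot: [[-0.773, -0.634, 0.0], [-0.634, 0.773, -0.0], [-0.0, -0.0, -1.0]]
ft_force: [0.4, 0.6, -0.1]
grip_width: 0.0297
gripper_force: 0.0
```

```bash
python3 s.py; python3 tip.py
```

```text
6.4 [ 0.5402 -0.1301  0.0248] yang 129.37 tilt [ 2.e-04 -1.e-04 -1.e+00] q [ -25.8   32.9   87.4   -0.    59.7 -155.1] F [ 0.4  0.6 -0.1] T [ 0.05 -0.    0.  ] w 0.029725731938326182 0.0
cm in tool to axis [ 0.02  0.   -0.  ]
side -0.06 -0.015 709 [0.063 0.064 0.065 0.068 0.069 0.07 ] [0.11706381] -0.03210386253148374
side -0.012 0.012 332 [0.057 0.059 0.063 0.064 0.068 0.071] [0.08657587] -0.000623414592064323
side 0.015 0.06 658 [0.06  0.065 0.066 0.066 0.067 0.067] [0.11469482] 0.033446135542176694
top -0.06 -0.015 271 [0.326 0.328 0.33  0.332 0.332 0.332] [0.34368561] -0.028798788436829252
top -0.012 0.012 273 [0.352 0.353 0.354 0.354 0.354 0.354] [0.35645386] 0.00015960150131206726
top 0.015 0.06 466 [0.168 0.175 0.179 0.192 0.198 0.208] [0.33350706] 0.03364824873915701
```

Tips are at about z 0.061, overlapping the bar by 23 mm. Closing.

move_arm(jaw=[1, 1, 1, 1, 1, 1, 1, 1], dp=[[0, 0, 0], [0, 0, 0], [0, 0, 0], [0, 0, 0], [0, 0, 0], [0, 0, 0], [0, 0, 0], [0, 0, 0]], turn=[[0, 0, 0], [0, 0, 0], [0, 0, 0], [0, 0, 0], [0, 0, 0], [0, 0, 0], [0, 0, 0], [0, 0, 0]], force=30)

```text
time_s: 7.17
position: [0.5399, -0.13, 0.0248]
tool_rot: [[-0.773, -0.634, -0.0], [-0.634, 0.773, 0.0], [0.0, 0.0, -1.0]]
ft_force: [-3.5, 0.4, 4.2]
grip_width: 0.0136
gripper_force: 33.5
```

```bash
python3 s.py
```

```text
7.1667 [ 0.5399 -0.13    0.0248] yang 129.38 tilt [-2.e-04  0.e+00 -1.e+00] q [ -25.8   32.9   87.4   -0.    59.7 -155.1] F [-3.5  0.4  4.2] T [0.17 0.44 0.04] w 0.013614877093279186 33.487921357154846
cm in tool to axis [ 0.01 -0.02 -0.  ]
```

move_arm(jaw=[1, 1, 1, 1, 1, 1, 1, 1, 1, 1], dp=[[0, 0, 0], [0, 0, 0], [0, 0, 0], [0, 0, 0], [0, 0, 0], [0, 0, 0], [0, 0, 0], [0, 0, 0], [0, 0, 0], [0, 0, 0]], turn=[[0, 0, 0.05], [0, 0, 0.11], [0, 0, 0.11], [0, 0, 0.11], [0, 0, 0.11], [0, 0, 0.11], [0, 0, 0.11], [0, 0, 0.11], [0, 0, 0.11], [0, 0, 0.11]])

```text
time_s: 8.0
position: [0.5398, -0.1294, 0.0248]
tool_rot: [[-0.937, 0.35, -0.0], [0.35, 0.937, 0.001], [0.001, 0.001, -1.0]]
ft_force: [-2.3, 5.0, 5.7]
grip_width: 0.0135
gripper_force: 33.5
```

```bash
python3 s.py
```

```text
8.0 [ 0.5398 -0.1294  0.0248] yang 69.48 tilt [-5.0e-04  1.1e-03 -1.0e+00] q [-25.7  32.9  87.4   0.1  59.7 -95.2] F [-2.3  5.   5.7] T [0.68 0.47 0.06] w 0.013491064122488882 33.52677941322327
cm in tool to axis [-0.04 -0.07 -0.  ]
```

move_arm(jaw=[1, 1, 1, 1, 1, 1, 1, 1, 1, 1, 1, 1], dp=[[0, 0, 0], [0, 0, 0], [0, 0, 0], [0, 0, 0], [0, 0, 0], [0, 0, 0], [0, 0, 0], [0, 0, 0], [0, 0, 0], [0, 0, 0], [0, 0, 0], [0, 0, 0]], turn=[[0, 0, 0.11], [0, 0, 0.11], [0, 0, 0.11], [0, 0, 0.11], [0, 0, 0.11], [0, 0, 0.11], [0, 0, 0.11], [0, 0, 0.11], [0, 0, 0.11], [0, 0, 0.11], [0, 0, 0.06], [0, 0, 0]])

```text
time_s: 9.0
position: [0.5404, -0.129, 0.0248]
tool_rot: [[-0.055, 0.999, 0.001], [0.999, 0.055, 0.002], [0.002, 0.001, -1.0]]
ft_force: [-1.0, 5.5, 5.0]
grip_width: 0.0135
gripper_force: 33.6
```

move_arm(jaw=[1, 1, 1], dp=[[0, 0, 0], [0, 0, 0], [0, 0, 0]], turn=[[0, 0, 0], [0, 0, 0], [0, 0, 0]])

```text
time_s: 9.25
position: [0.5404, -0.129, 0.0248]
tool_rot: [[-0.058, 0.998, 0.001], [0.998, 0.058, 0.002], [0.002, 0.001, -1.0]]
ft_force: [-0.2, 7.0, 3.9]
grip_width: 0.0133
gripper_force: 33.6
```

```bash
python3 s.py;python3 - <<'E'
from h import *
im,d=cams.get_image("side"); cv2.imwrite("pics/s2.png",cv2.resize(im[180:330,250:450,::-1],(800,600),interpolation=cv2.INTER_CUBIC))
E
```

```text
9.25 [ 0.5404 -0.129   0.0248] yang 3.32 tilt [ 7.0e-04  1.7e-03 -1.0e+00] q [-25.7  32.9  87.4   0.1  59.7 -29.1] F [-0.2  7.   3.9] T [ 1.04 -0.04 -0.04] w 0.0133223167265505 33.645122051239014
cm in tool to axis [-0.12 -0.05 -0.  ]
```

View pics/s2.png

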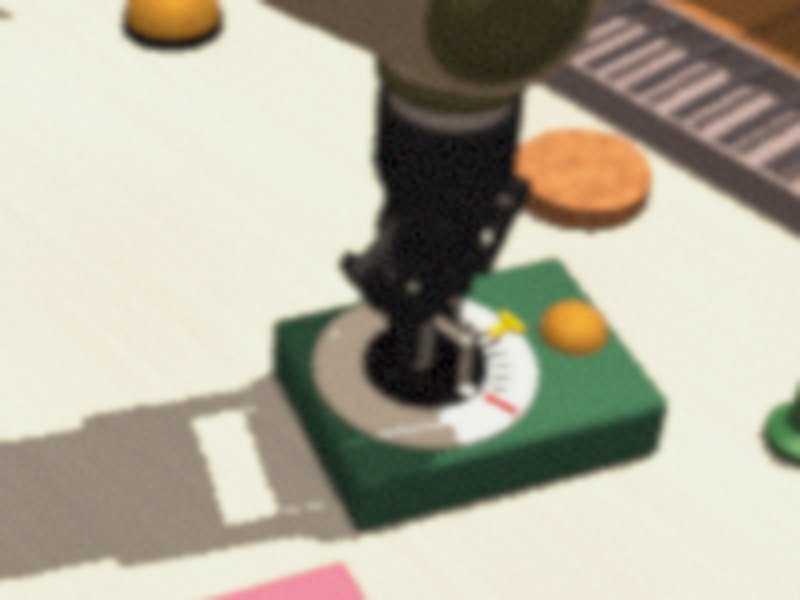

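```bash
python3 - <<'E'
from h import *
f=lambda p:[round((a-b)*4) for a,b in zip(proj("side",p),(250,180))]
for a in(-70,-77.6,-82,-86.7,-92):
    e=np.array([np.cos(np.radians(a)),np.sin(np.radians(a))]); c=np.array([.54,-.1302])
    print(a,"disc rim",f([*(c+.035*e),.05]),"bar end",f([*(c+.028*e),.084]),"mark",f([*(c+.05*e),.048]))
E
```

```text
-70 disc rim [480, 386] bar end [474, 336] mark [504, 398]
-77.6 disc rim [476, 390] bar end [471, 340] mark [499, 405]
-82 disc rim [473, 393] bar end [468, 342] mark [495, 408]
-86.7 disc rim [470, 395] bar end [466, 344] mark [490, 412]
-92 disc rim [466, 398] bar end [462, 346] mark [484, 416]
```

The stripe's end at (467,390) is just past the red mark. I'll wind 5° further for margin, with the stop another 6° on.

move_arm(jaw=[1, 1, 1, 1, 1], dp=[[0, 0, 0], [0, 0, 0], [0, 0, 0], [0, 0, 0], [0, 0, 0]], turn=[[0, 0, 0.045], [0, 0, 0.045], [0, 0, 0], [0, 0, 0], [0, 0, 0]])

```text
time_s: 9.72
position: [0.5405, -0.129, 0.0248]
tool_rot: [[0.032, 0.999, 0.001], [0.999, -0.032, 0.002], [0.002, 0.001, -1.0]]
ft_force: [1.2, 6.9, 3.8]
grip_width: 0.0135
gripper_force: 33.6
```

```bash
python3 s.py;python3 - <<'E'
from h import *
im,d=cams.get_image("side"); cv2.imwrite("pics/s3.png",cv2.resize(im[235:300,320:400,::-1],(800,600),interpolation=cv2.INTER_CUBIC))
f=lambda p:[round((a-b)*k) for a,b,k in zip(proj("side",p),(320,235),(10,9.23))]
for a in(-77.6,-87,-92):
    e=np.array([np.cos(np.radians(a)),np.sin(np.radians(a))]); c=np.array([.54,-.1302])
    print(a,f([*(c+.036*e),.05]),f([*(c+.028*e),.084]),f([*(c+.05*e),.048]))
E
```

```text
9.7167 [ 0.5405 -0.129   0.0248] yang -1.84 tilt [ 9.0e-04  1.7e-03 -1.0e+00] q [-25.7  32.9  87.4   0.1  59.7 -23.9] F [1.2 6.9 3.8] T [ 1.06 -0.05 -0.06] w 0.01349614715836359 33.631367683410645
cm in tool to axis [-0.13 -0.04 -0.  ]
-77.6 [493, 395] [476, 276] [546, 426]
-87 [477, 407] [463, 285] [524, 444]
-92 [467, 413] [456, 290] [510, 452]
```

View pics/s3.png

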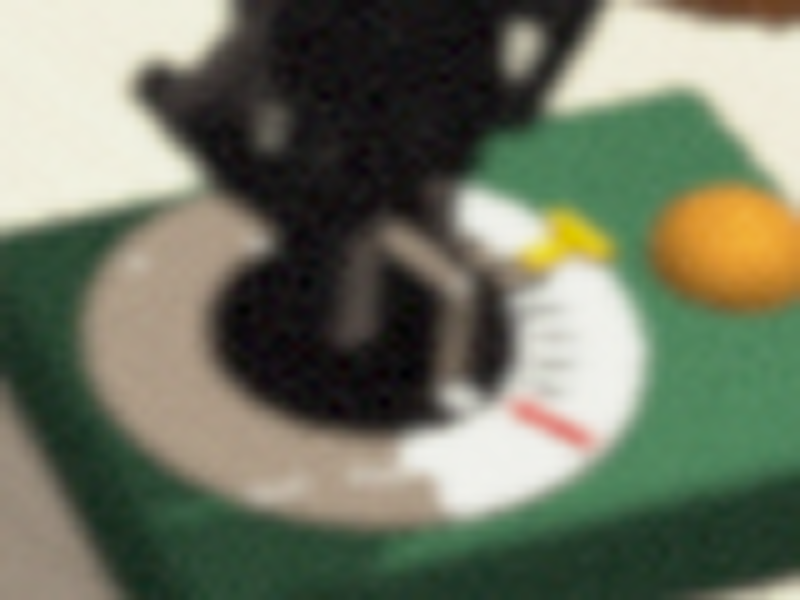

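The stripe's end at (465,400) lies well past the red mark. Turning back 1.49 rad to the flag at -6.3°.

move_arm(jaw=[1, 1, 1, 1, 1, 1, 1, 1, 1, 1], dp=[[0, 0, 0], [0, 0, 0], [0, 0, 0], [0, 0, 0], [0, 0, 0], [0, 0, 0], [0, 0, 0], [0, 0, 0], [0, 0, 0], [0, 0, 0]], turn=[[0, 0, -0.11], [0, 0, -0.11], [0, 0, -0.11], [0, 0, -0.11], [0, 0, -0.11], [0, 0, -0.11], [0, 0, -0.11], [0, 0, -0.11], [0, 0, -0.11], [0, 0, -0.11]])

```text
time_s: 10.6
position: [0.5399, -0.1293, 0.0248]
tool_rot: [[-0.879, 0.477, -0.0], [0.477, 0.879, 0.001], [0.001, 0.001, -1.0]]
ft_force: [-3.1, 4.1, 4.9]
grip_width: 0.0135
gripper_force: 33.9
```

move_arm(jaw=[1, 1, 1, 1, 1, 1, 1], dp=[[0, 0, 0], [0, 0, 0], [0, 0, 0], [0, 0, 0], [0, 0, 0], [0, 0, 0], [0, 0, 0]], turn=[[0, 0, -0.11], [0, 0, -0.11], [0, 0, -0.11], [0, 0, -0.06], [0, 0, 0], [0, 0, 0], [0, 0, 0]])

```text
time_s: 11.18
position: [0.5398, -0.1295, 0.0248]
tool_rot: [[-0.994, 0.112, -0.001], [0.112, 0.994, 0.001], [0.001, 0.001, -1.0]]
ft_force: [-3.2, 3.4, 4.8]
grip_width: 0.0136
gripper_force: 33.6
```

```bash
python3 s.py
```

```text
11.1833 [ 0.5398 -0.1295  0.0248] yang 83.55 tilt [-5.e-04  8.e-04 -1.e+00] q [ -25.7   32.9   87.4    0.    59.7 -109.3] F [-3.2  3.4  4.8] T [0.47 0.51 0.  ] w 0.013642684663290565 33.628286719322205
cm in tool to axis [-0.03 -0.06 -0.  ]
```

move_arm(jaw=[3.5, 3.5, 3.5, 3.5, 3.5, 3.5, 3.5, 3.5, 3.5, 3.5, 3.5, 3.5], dp=[[0, 0, 0], [0, 0, 0], [0, 0, 0], [0, 0, 0], [0, 0, 0], [0, 0, -0.5], [0, 0, -1], [0, 0, -2], [0, 0, -3], [0, 0, -3], [0, 0, -3], [0, 0, -3]], turn=[[0, 0, 0], [0, 0, 0], [0, 0, 0], [0, 0, 0], [0, 0, 0], [0, 0, 0], [0, 0, 0], [0, 0, 0], [0, 0, 0], [0, 0, 0], [0, 0, 0], [0, 0, 0]])

```text
time_s: 12.18
position: [0.5398, -0.1299, 0.1824]
tool_rot: [[-0.994, 0.113, 0.001], [0.113, 0.994, -0.0], [-0.001, -0.0, -1.0]]
ft_force: [0.2, -0.4, 0.0]
grip_width: 0.0353
gripper_force: 0.0
```

move_arm(jaw=[3.5, 3.5, 3.5, 3.5, 3.5, 3.5, 3.5, 3.5, 3.5], dp=[[0, 3, 0], [0, 3, 0], [0, 3, 0], [0, 3, 0], [0, 3, 0], [0, 3, 0], [0, 3, 0], [0, 0, 0], [0, 0, 0]], turn=[[0, 0, 0], [0, 0, 0], [0, 0, 0], [0, 0, 0], [0, 0, 0], [0, 0, 0], [0, 0, 0], [0, 0, 0], [0, 0, 0]])

```text
time_s: 12.93
position: [0.5636, 0.0798, 0.1806]
tool_rot: [[-0.994, 0.11, 0.001], [0.11, 0.994, -0.0], [-0.001, -0.0, -1.0]]
ft_force: [-0.1, -0.3, -0.1]
grip_width: 0.0351
gripper_force: 0.0
```

```bash
python3 s.py;python3 - <<'E'
from h import *
im,d=cams.get_image("top"); im2,_=cams.get_image("side")
a=cv2.resize(im[170:270,335:430,::-1],(400,421),interpolation=cv2.INTER_CUBIC);b=cv2.resize(im2[235:315,310:420,::-1],(400,291),interpolation=cv2.INTER_CUBIC)
o=np.zeros((421,800,3),np.uint8);o[:,:400]=cv2.convertScaleAbs(a,alpha=1.8);o[:291,400:]=b
cv2.imwrite("pics/e.png",o)
E
```

```text
12.9333 [0.5636 0.0798 0.1806] yang 83.68 tilt [ 1.e-03 -2.e-04 -1.e+00] q [ -3.8  24.5  73.1  -0.   82.4 -87.5] F [-0.1 -0.3 -0.1] T [ 0.  0. -0.] w 0.03506597673592795 0.0
cm in tool to axis [  0.04 -21.13   0.  ]
```

View pics/e.png

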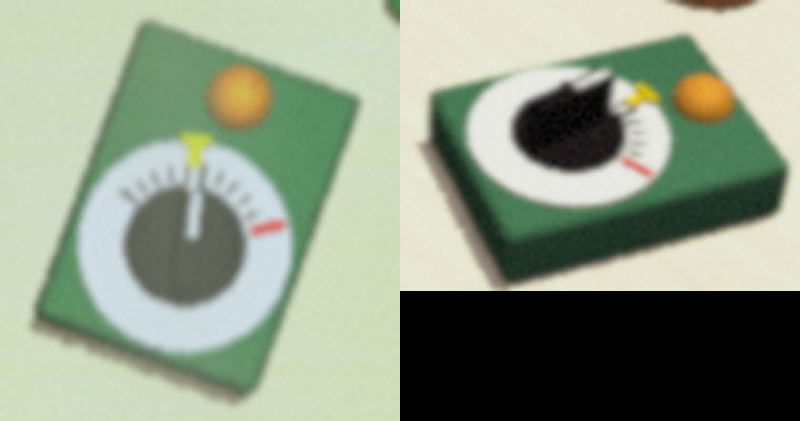

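The white stripe, (192,237) to (196,180), points at the flag at (196,150) to within about 2°. The flag hasn't moved and the arm is clear.

```bash
python3 -c "
from h import *
print(ticket.close_job())"
```

```text
the job is handed in; nothing more can be done
None
```

I wound the dial past the red top mark, turned it back so the pointer stands at the yellow flag to within about 2° in the final picture (6.3° allowed), let go, and handed the job in; no verdict came back.

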